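# Pack the closed samples into the transport tray

### The job

Pack the closed samples for transport: take the lidded cup, the capped vial and the capped brown bottle (it stands in the divided carton) and set each upright into the round recess of the tray that fits it, the cup in the widest, the bottle in the middle-sized and the vial in the narrowest, and let go. Keep them upright on the way. The open cup, open vial and open brown bottle do not belong: leave them standing where they are.

Things in the scene. Friction and masses are not known exactly. Their poses are not given: they have to be found in the camera images.
- cup_closed_c (a point): the LIDDED sample cup: white, round, a flat snap lid covering the top; 55 mm across at the lid, 52 mm at the wall below, 58 mm tall, 25 to 40 g, on the front part of the worktop right of the tray, like the vials and the open cup (65 mm or more between centres). Point at its centre, half-way up (29 mm above its underside); z up.
- cup_open_c (a point): look-alike, to be left alone: the OPEN sample cup, white, no lid (one sees into it); 55 mm across at the rim, 53 mm tall, standing on the worktop. Point at its centre, half-way up (26.5 mm); z up. About 90 mm behind the rearmost cups and vials rises a tall sloping dispenser with knobs: there keep a wide gripper parallel to its front (fingers closing along y).
- vial_closed_c (a point): the CAPPED sample vial: small clear glass vial with a ribbed white screw cap; 22 mm across, cap 20 mm across over the top 10 mm, 48 mm tall, 15 to 30 g, standing on the worktop. Point at its centre, half-way up (24 mm); z up.
- vial_open_c (a point): look-alike, to be left alone: the OPEN sample vial, clear glass with a bare narrow neck and no cap; 22 mm across, 44 mm tall, standing on the worktop. Point at its centre, half-way up (22 mm); z up.
- bottle_closed_c (a point): the CAPPED brown bottle with a screw cap, 37 mm across, 85 mm tall, about 40 to 70 g; its cap is about 13 to 18 mm wide and takes up the top 24 mm (61 to 85 mm above its underside), where it can be gripped. It stands in one cell of the carton, on the carton's floor 3 mm above the worktop, its cap wholly above the carton's rim. Point at its centre, half-way up (42.5 mm); z up.
- bottle_open_c (a point): look-alike, to be left alone: the OPEN brown bottle, bare narrow neck and no cap, 35 mm across, 72 mm tall, standing in the other cell of the carton. Point at its centre, half-way up (36 mm); z up.
- carton: cardboard carton, open at the top, 58 mm (its x) by 112 mm (its y) by 60 mm high, walls and floor 3 mm, one divider half-way along its y: two cells 52 mm by 51.5 mm, centres at y = +27.5 and -27.5 mm, 57 mm deep. It is fixed to the worktop. Origin at the centre of its underside, z up. Which bottle is in which cell changes.
- well_cup_floor (a point): the widest recess, for the cup. This point is the centre of the recess's flat floor, 10 mm above the worktop and 8 mm below the block's top (18 mm above the worktop); recess 73 mm across, round, open to above. The block is a grey plastic 85 mm square, one of three of equal size fixed side by side, 88 mm apart, in a metal tray (274 x 100 mm, rim 14 mm high, long side roughly along y); they differ in the recess's width and change order from start to start.
- well_bottle_floor (a point): the middle-sized recess, for the brown bottle. This point is the centre of the recess's flat floor, 10 mm above the worktop and 8 mm below the block's top (18 mm above the worktop); recess 53 mm across, round, open to above. The block is a grey plastic 85 mm square, one of three of equal size fixed side by side, 88 mm apart, in a metal tray (274 x 100 mm, rim 14 mm high, long side roughly along y); they differ in the recess's width and change order from start to start.
- well_vial_floor (a point): the narrowest recess, for the vial. This point is the centre of the recess's flat floor, 10 mm above the worktop and 8 mm below the block's top (18 mm above the worktop); recess 38 mm across, round, open to above. The block is a grey plastic 85 mm square, one of three of equal size fixed side by side, 88 mm apart, in a metal tray (274 x 100 mm, rim 14 mm high, long side roughly along y); they differ in the recess's width and change order from start to start.
There are look-alikes about, which are no part of the job. What is shaped like the part that bears cup_closed_c but pink or yellow is not meant.

How it is judged:
At the end, for the whole second after the job is handed in: the lidded cup, capped vial and capped bottle each stand upright (within 7 degrees) and at rest on the floor of their own recess (centres within 13 mm for the cup, 12 mm for the others, height within 5 mm); the three open containers still stand upright within 30 mm of where they were (horizontal distance between cup_closed_c and well_cup_floor below 0.013 m and z of cup_closed_c in the frame of well_cup_floor between 0.024 and 0.034 m and angle between each of cup_closed_c, vial_closed_c, bottle_closed_c's own z axis and vertical below 0.12 rad and linear speed of each of cup_closed, vial_closed, bottle_closed below 0.02 m/s and horizontal distance between vial_closed_c and well_vial_floor below 0.012 m and z of vial_closed_c in the frame of well_vial_floor between 0.019 and 0.029 m and horizontal distance between bottle_closed_c and well_bottle_floor below 0.012 m and z of bottle_closed_c in the frame of well_bottle_floor between 0.0375 and 0.0475 m and distance of each of cup_open_c, vial_open_c, bottle_open_c from where it was at the start of the episode below 0.03 m and angle between each of cup_open_c, vial_open_c, bottle_open_c's own z axis and vertical below 0.2 rad); the robot touches nothing.
It fails at once if a closed container is tipped by more than about 45 degrees (angle between any of cup_closed_c, vial_closed_c, bottle_closed_c's own z axis and vertical above 0.8 rad).
It fails at once if an open container is moved by more than 30 mm from where it stood (distance of any of cup_open_c, vial_open_c, bottle_open_c from where it was at the start of the episode above 0.03 m).
It also fails if it takes over 83 s, if anything falls off the work surface, if the arm or the gripper's body presses on something with over 40 N, if the wrist force passes 120 N, or if a joint passes its speed limit or range.

### The arm

A 6-joint arm with a two-finger parallel gripper is mounted at the origin on a cart in front of the work surface, level with it; the furniture and walls round the work are solid. World frame = base frame: x ahead of the robot, y to its left, z up, the work surface at z = 0. Lengths are in m, angles in rad, forces in N, time in s.
With the tool pointing down it reaches from about 0.375 to 0.9 m from the base axis. Payload 3.1 kg.
Tool frame: the origin (TCP) lies midway between the tips of the shut fingers; the grasp point (between the pads) lies 19 mm behind it; z points along the fingers, x is the direction in which the jaws open and shut, and the axes are right-handed (so a half turn about z gives the same grasp; the last joint's range is limited). The gripper opens to 85 mm and grips with 20 to 120 N. Pads are 22 mm wide; open, the fingers measure 114 mm over their backs; the gripper's body (76 mm by 85 mm) begins 54 mm behind the grasp point. The pads swing forward as they close: fully open they stand 13 mm farther back than shut.
Start: joints at [-1.488, 0.527, 1.433, -0, 1.181, -0.178], TCP at [0.162, -0.604, 0.231] pointing down, gripper open.
Joint ranges: [-3.08, 3.08], [-0.75, 2.2], [0.22, 2.44], [-1.43, 4.57], [0, 2.65], [-2.85, 2.85]. Speed limits (rad/s): [2.79, 2.79, 3.14, 3.14, 3.14, 3.14].

### API

Orientations are given as a 3x3 rotation matrix whose columns are the frame's x, y, z axes.
In Python, from plant import bot, hand, kin, optics, job gives the robot as it stands. Calls block until the motion is done:
- bot.movep(position, orientation): joint-space move of the TCP to a pose.
- bot.move_l(position, v=0.15, rot=None): straight line of the TCP; rot=None keeps the orientation; v is the mean speed in m/s.
- bot.move_joints(angles): joint-space move.
- hand.command_gripper(opening, force=None): opening from 0.0 (shut) to 1.0 (fully open); force is the grip in N (None keeps the last); returns when the fingers have stopped.
- bot.wait(seconds).
- kin.solve_ik(position, orientation): joint angles nearest the present ones, or None.
- optics.snapshot(name): name is "side" or "top"; returns (picture, depth): 420x560x3 uint8, red, green, blue; 420x560 float32, m along the optical axis (not along the pixel's ray), 0 where there is no reading.
- optics.camera_info(name): a dict with "vfov" (degrees; the focal length in pixels is half the picture's height over the tangent of half this angle, whatever the lens; pixels are square), "cx", "cy" (the principal point, pixels), "camera_from_world" (4x4, takes a point from world to camera coordinates). Camera axes: x right, y up, looking along -z (the intrinsics and any distortion apply to the point x, -y, -z); pixel columns grow to the right and rows downward; lengths in m; the calibration is good to about 2 mm. A picture is of the moment at which its call begins. camera_info takes no time and is no camera call.
A pose or a line that the arm cannot do raises bot.Unreachable and nothing moves.
- job.finish_job(): hands the job in, once; it reports no verdict.
Readings, each from a call of its own:
- bot.read_clock(): time.
- bot.read_joint_pos(): joint angles.
- bot.read_joint_vel(): joint speeds.
- bot.read_joint_torque(): joint torques, N m.
- bot.read_eef_pos(): TCP position.
- bot.read_tool_rot(): TCP orientation.
- bot.read_force(): force on the tool from outside, world axes, zero at the start.
- bot.read_torque(): the same for the moment, N m.
- bot.read_opening(): opening from 0.0 (shut) to 1.0 (fully open).
Only numpy, scipy, OpenCV 4.12 (cv2) and the standard library are available. Lean on these libraries where they do the work, as an engineer would, in place of code of your own. Each camera call takes 0.05 s, during which the arm holds its last target.

## Working session

There is one attempt and no reset: what is moved stays moved. The work goes in short steps, each a Python script; the robot and the scene stay as the last script left them, time stands still between calls to the robot, and variables do not carry over. Pictures are saved under pics/ and viewed, and the job is handed in when it is done.

```bash
ls; mkdir -p pics
python3 - <<'E'
from plant import bot,optics
import cv2,numpy as np
for n in("side","top"):
    p,d=optics.snapshot(n); cv2.imwrite(f"pics/{n}0.png",p[:,:,::-1]); np.savez(f"{n}0.npz",p=p,d=d)
    i=optics.camera_info(n); print(n,{k:(np.round(v,3).tolist() if hasattr(v,'shape') else v) for k,v in i.items()})
    R=np.array(i["camera_from_world"]); print(np.round(-R[:3,:3].T@R[:3,3],3), (d>0).mean())
print(bot.read_clock(), bot.read_eef_pos(), bot.read_tool_rot())
E
```

```text
pics
side {'vfov': 53.86009946094873, 'cx': 284.86671270757296, 'cy': 209.437236122517, 'camera_from_world': [[-0.927, -0.375, -0.004, 0.423], [0.202, -0.509, 0.837, -0.291], [-0.316, 0.775, 0.548, -0.917], [0.0, 0.0, 0.0, 1.0]]}
[0.162 0.72  0.748] 0.9880654761904762
top {'vfov': 55.201071142866226, 'cx': 285.4091426091433, 'cy': 211.74409090579024, 'camera_from_world': [[-0.008, -1.0, 0.007, -0.232], [0.982, -0.007, 0.191, -0.523], [-0.191, 0.008, 0.982, -1.403], [0.0, 0.0, 0.0, 1.0]]}
[ 0.244 -0.224  1.479] 0.9961309523809524
0.1 [ 0.16174545 -0.60303923  0.23043937] [[ 2.58802611e-01 -9.65930220e-01 -1.37918821e-04]
 [-9.65928325e-01 -2.58802381e-01  1.94890350e-03]
 [-1.91819850e-03 -3.71161617e-04 -9.99998091e-01]]
```

View pics/side0.png

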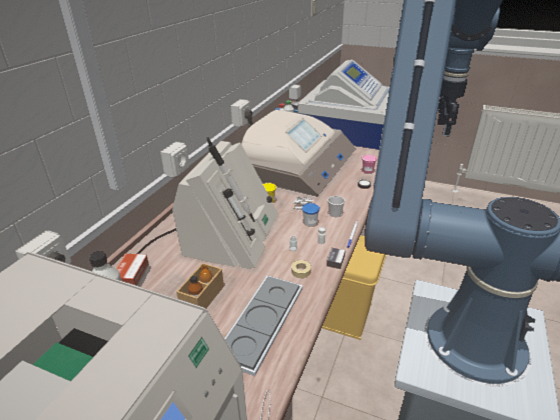

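View pics/top0.png

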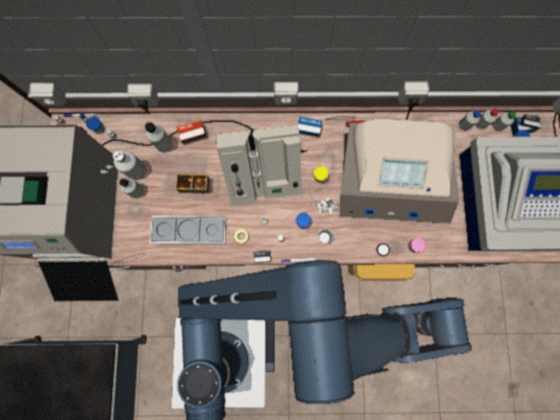

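Run:
```python
import cv2
s=cv2.imread("pics/side0.png"); t=cv2.imread("pics/top0.png")
cv2.imwrite("pics/s_c.png",cv2.resize(s[150:370,170:390],None,fx=2.7,fy=2.7,interpolation=cv2.INTER_CUBIC))
cv2.imwrite("pics/t_c.png",cv2.resize(t[155:275,140:440],None,fx=2.66,fy=2.66,interpolation=cv2.INTER_CUBIC))
```

```text
(no output)
```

View pics/s_c.png

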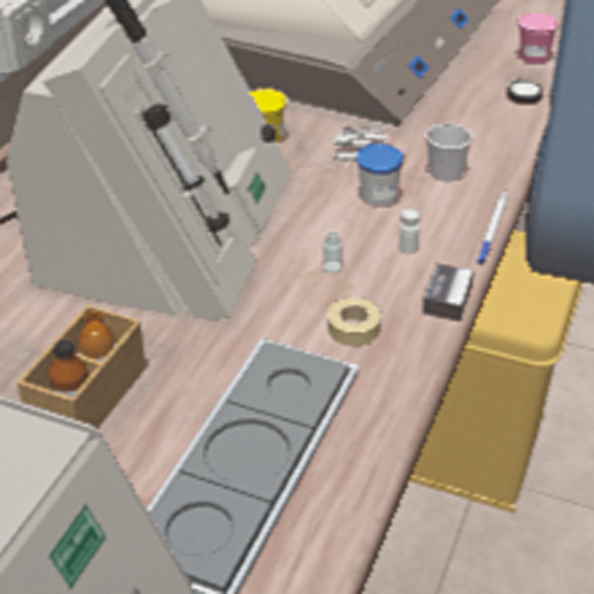

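View pics/t_c.png

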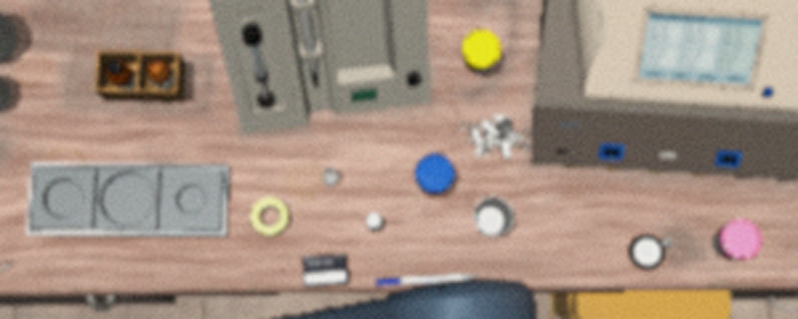

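```bash
cat > h.py <<'E'
import numpy as np,cv2
from plant import optics
def cam(n):
    i=optics.camera_info(n); f=210/np.tan(np.radians(i['vfov'])/2); return f,i['cx'],i['cy'],np.array(i['camera_from_world'])
def cloud(n,d):
    f,cx,cy,T=cam(n); v,u=np.mgrid[0:420,0:560]
    P=np.stack([(u-cx)/f*d,-(v-cy)/f*d,-d],-1)
    return (P-T[:3,3])@T[:3,:3]
def proj(n,X):
    f,cx,cy,T=cam(n); p=T[:3,:3]@np.array(X)+T[:3,3]; return np.array([cx+f*p[0]/-p[2],cy-f*p[1]/-p[2]])
def onz(n,u,v,z):
    f,cx,cy,T=cam(n); r=T[:3,:3].T@np.array([(u-cx)/f,-(v-cy)/f,-1]); c=-T[:3,:3].T@T[:3,3]
    return c+r*(z-c[2])/r[2]
E
python3 - <<'E'
from h import *
np.set_printoptions(precision=4,suppress=True)
D={n:np.load(n+"0.npz") for n in("top","side")}
t=D["top"]; C=cloud("top",t['d']); Cs=cloud("side",D['side']['d'])
print("table z", [C[v,u] for v,u in((248,130),(215,135),(200,230),(250,330),(240,460),(165,300))])
print("table side",[Cs[v,u] for v,u in((355,290),(330,180),(300,280),(240,340),(220,290),(190,340))])
# tray: points
for nm,c in(("top",C),("side",Cs)):
    m=(c[...,2]>0.015)&(c[...,2]<0.022)
    p=D[nm]['p'].astype(int); 
    if nm=="top": m[:, :140]=0;m[:,232:]=0;m[:208]=0;m[250:]=0
    else: m[:270]=0; m[:, :215]=0;m[:,310:]=0
    q=c[m][:,:2].astype(np.float32); print(nm,cv2.minAreaRect(q),len(q))
E
```

```text
table z [array([0.399 , 0.3352, 0.0013]), array([0.5219, 0.3241, 0.0028]), array([ 0.5706, -0.0322,  0.0302]), array([ 0.386 , -0.3996,  0.002 ]), array([ 0.4197, -0.8835,  0.0005]), array([ 0.667 , -0.2872,  0.1459])]
table side [array([ 0.3694,  0.1862, -0.0027]), array([0.1616, 0.7204, 0.7476]), array([0.4448, 0.0606, 0.0151]), array([ 0.3799, -0.2478, -0.0033]), array([ 0.5559, -0.2887, -0.0022]), array([ 0.4591, -0.5298, -0.0026])]
top ((0.46451273560523987, 0.12288036197423935), (0.27292460203170776, 0.10025889426469803), 89.4469985961914) 875
side ((0.5118356943130493, 0.09396302700042725), (0.3251258134841919, 0.19265572726726532), 89.51944732666016) 1630
```

Run:
```python
from h import *
np.set_printoptions(precision=4,suppress=True)
for n in("top","side"):
    z=np.load(n+"0.npz"); C=cloud(n,z['d'])
    m=(C[...,2]>0.018)&(C[...,2]<0.13)&(C[...,0]>.37)&(C[...,0]<.75)&(C[...,1]>-.55)&(C[...,1]<.30)
    k,l,s,c=cv2.connectedComponentsWithStats(m.astype(np.uint8))
    for i in range(1,k):
        if s[i,4]<8: continue
        q=C[l==i]; zt=np.percentile(q[:,2],95); top=q[q[:,2]>zt-.008]
        print(n,s[i],c[i],"mean",q.mean(0),"top",zt,(top.min(0)+top.max(0))[:2]/2,top.mean(0), np.ptp(top,axis=0)[:2])
```

```text
top [ 339  144   37   75 1913] [356.0068 186.2551] mean [ 0.6062 -0.4901  0.0821] top 0.12378737995853564 [ 0.6776 -0.5228] [ 0.6646 -0.5137  0.1234] [0.144  0.0539]
top [133 154  12  20 129] [138.5891 164.2713] mean [0.6956 0.2959 0.075 ] top 0.11745701670308809 [0.696  0.2961] [0.6986 0.2969 0.1147] [0.0431 0.0077]
top [ 225  163   77   42 1766] [265.859  184.1104] mean [ 0.618  -0.1666  0.0751] top 0.12436409494474755 [ 0.6382 -0.1573] [ 0.6431 -0.1633  0.1229] [0.0834 0.2618]
top [314 166  15  16 185] [320.5351 173.0324] mean [ 0.6648 -0.3668  0.0542] top 0.06150194712141293 [ 0.6658 -0.368 ] [ 0.6671 -0.3668  0.0573] [0.0515 0.0515]
top [175 174  34  19 514] [191.7996 182.4455] mean [0.6333 0.1065 0.0492] top 0.07490437258342975 [0.6412 0.1153] [0.6335 0.1139 0.0766] [0.0379 0.0874]
top [135 183   8   9  35] [138.7714 187.3429] mean [0.6155 0.2988 0.0511] top 0.08165831551479434 [0.6151 0.2984] [0.6153 0.299  0.0807] [0.0149 0.0028]
top [323 203   7   8  23] [325.1739 205.8696] mean [ 0.5482 -0.3843  0.0205] top 0.024320884389764864 [ 0.5458 -0.3872] [ 0.5482 -0.3843  0.0205] [0
[... 2966 characters left out ...]
[ 0.4297 -0.2132] [ 0.4296 -0.2122  0.0452] [0.0184 0.0204]
side [289 235   8  12  70] [292.4714 240.4571] mean [ 0.4942 -0.1506  0.0319] top 0.04210850402354241 [ 0.4954 -0.1542] [ 0.4951 -0.1531  0.0396] [0.015  0.0187]
side [326 248  11  14  83] [331.1566 254.4096] mean [ 0.378  -0.1455  0.0204] top 0.022857603836450035 [ 0.3785 -0.1457] [ 0.378  -0.1455  0.0204] [0.0167 0.0598]
side [ 176  263   47   44 1235] [200.1968 284.6445] mean [0.6299 0.1155 0.0496] top 0.07264792651531872 [0.634  0.1089] [0.6335 0.121  0.0741] [0.0249 0.074 ]
side [305 267   6   4  10] [307.5 267.8] mean [ 0.4206 -0.0709  0.0186] top 0.019222695890508047 [ 0.421  -0.0695] [ 0.4206 -0.0709  0.0186] [0.011  0.0137]
```

Run:
```python
from h import *
np.set_printoptions(precision=4,suppress=True)
for n,(a,b,c,d) in {"top":(170,215,168,200),"side":(170,230,258,312)}.items():
    z=np.load(n+"0.npz"); C=cloud(n,z['d'])[c:d,a:b]; q=C.reshape(-1,3)
    box=(q[:,0]>.58)&(q[:,0]<.69)&(q[:,1]>.02)&(q[:,1]<.2); q=q[box]
    print(n,"cap",[ (lo,q[q[:,2]>lo].shape[0],q[q[:,2]>lo].mean(0),q[q[:,2]>lo].min(0),q[q[:,2]>lo].max(0)) for lo in(.072,.078)])
    r=q[(q[:,2]>.054)&(q[:,2]<.064)]; print("rim",cv2.minAreaRect(r[:,:2].astype(np.float32)))
    im=cv2.cvtColor(z['p'],cv2.COLOR_RGB2BGR)[c:d,a:b]; cv2.imwrite(f"pics/cart_{n}.png",cv2.resize(im,None,fx=12,fy=12,interpolation=cv2.INTER_CUBIC)[:600,:800])
    # project hypotheses
    print(proj(n,[.635,.13,.088]))
# tray fit: well centers from recess darkness
z=np.load("top0.npz")
im=z['p'][205:255,140:240]; cv2.imwrite("pics/tray_t.png",cv2.resize(im,None,fx=8,fy=8,interpolation=cv2.INTER_CUBIC)[:,:,::-1])
z=np.load("side0.npz")
im=z['p'][268:378,215:310]; cv2.imwrite("pics/tray_s.png",cv2.resize(im,None,fx=5.4,fy=5.4,interpolation=cv2.INTER_CUBIC)[:,:,::-1])
```

```text
top cap [(0.072, 35, array([0.6336, 0.1174, 0.0814]), array([0.6268, 0.0716, 0.0721]), array([0.6428, 0.1384, 0.0935])), (0.078, 21, array([0.6332, 0.1283, 0.086 ]), array([0.6268, 0.0813, 0.0784]), array([0.6396, 0.1384, 0.0935]))]
rim ((0.6346160173416138, 0.1070733517408371), (0.11226976662874222, 0.05884946510195732), 89.23322296142578)
[182.8419 179.1836]
side cap [(0.072, 64, array([0.6336, 0.1261, 0.0811]), array([0.6249, 0.0735, 0.0725]), array([0.6459, 0.1433, 0.0888])), (0.078, 44, array([0.6333, 0.1358, 0.0842]), array([0.6249, 0.1261, 0.0791]), array([0.6434, 0.1433, 0.0888]))]
rim ((0.6363592743873596, 0.1088828593492508), (0.11514648795127869, 0.06024937331676483), 88.44239044189453)
[193.3101 275.7893]
```

View pics/cart_top.png

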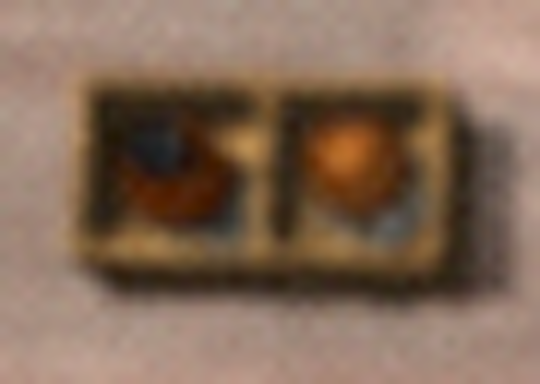

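View pics/cart_side.png

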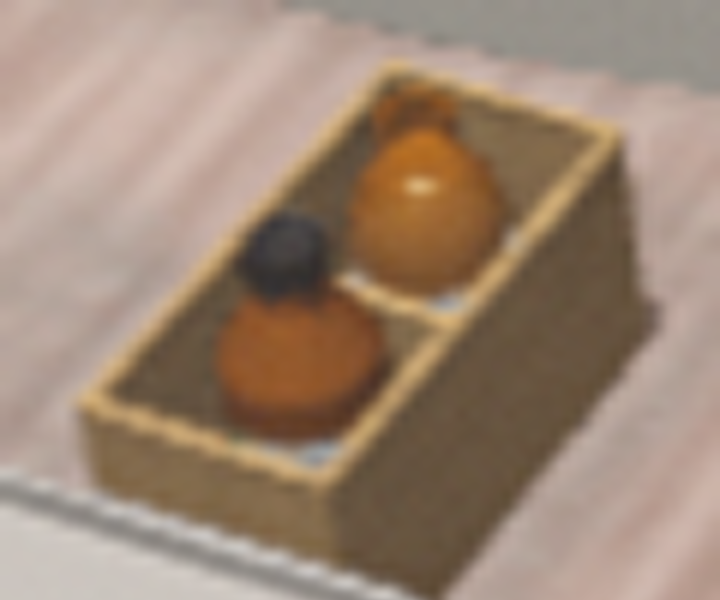

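View pics/tray_t.png

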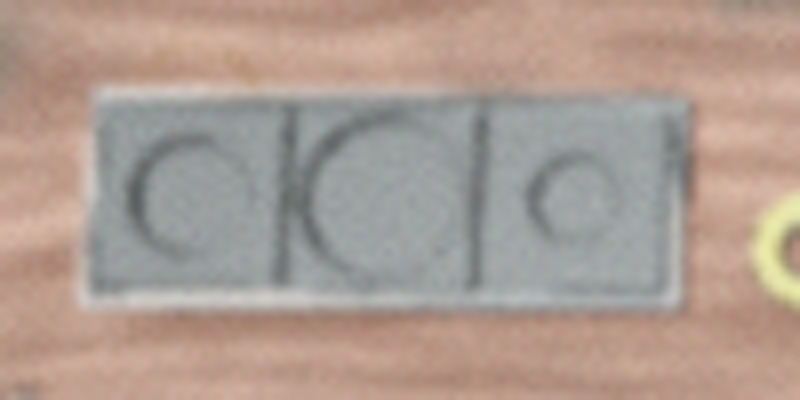

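View pics/tray_s.png

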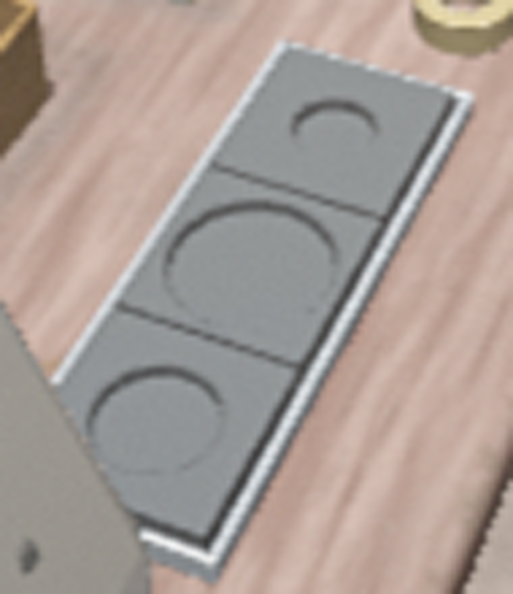

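Run:
```python
from h import *
np.set_printoptions(precision=4,suppress=True)
f=lambda x,s,o:(x+.5)/s-.5+o
for nm,x,y in(("cup",395,200),("vial",573,196),("bottle",194,198)): print("top",nm,onz("top",f(x,8,140),f(y,8,205),.018))
for nm,x,y in(("cup",251,268),("vial",335,133),("bottle",155,421)): print("side",nm,onz("side",f(x,5.4,215),f(y,5.4,268),.018))
# tray corners
for x,y in((97,95),(690,97),(680,303),(85,303)): print("tc",onz("top",f(x,8,140),f(y,8,205),.014))
for x,y in((285,43),(472,95),(212,565)): print("sc",onz("side",f(x,5.4,215),f(y,5.4,268),.014))
for x,y in((213,165),(385,216),(120,305),(300,366)): print("s seam",onz("side",f(x,5.4,215),f(y,5.4,268),.018))
for x,y in((289,110),(281,285),(484,110),(474,285)): print("t seam",onz("top",f(x,8,140),f(y,8,205),.018))
print("cap top",onz("top",f(158,12,170),f(147,12,168),.086)); print("cap side",onz("side",f(287,12,170),f(252,12,258),.078))
```

```text
top cup [0.4633 0.1178 0.018 ]
top vial [0.4646 0.0363 0.018 ]
top bottle [0.4649 0.2098 0.018 ]
side cup [0.4633 0.1295 0.018 ]
side vial [0.4615 0.042  0.018 ]
side bottle [0.4654 0.2158 0.018 ]
tc [0.5139 0.2581 0.014 ]
tc [ 0.5111 -0.0158  0.014 ]
tc [ 0.4154 -0.0131  0.014 ]
tc [0.4174 0.2582 0.014 ]
sc [ 0.5092 -0.0086  0.014 ]
sc [ 0.4132 -0.0084  0.014 ]
sc [0.4176 0.2638 0.014 ]
s seam [0.5046 0.0809 0.018 ]
s seam [0.4213 0.0807 0.018 ]
s seam [0.5059 0.1683 0.018 ]
s seam [0.4229 0.1694 0.018 ]
t seam [0.5055 0.1681 0.018 ]
t seam [0.4245 0.1682 0.018 ]
t seam [0.5049 0.0784 0.018 ]
t seam [0.4239 0.0803 0.018 ]
cap top [0.6333 0.1309 0.086 ]
cap side [0.6366 0.1291 0.078 ]
```

Run:
```python
from h import *
H=np.zeros((30,42))
for n in("top","side"):
    z=np.load(n+"0.npz"); C=cloud(n,z['d'])[z['d']>0]
    C=C[(C[:,0]>.3)&(C[:,0]<.78)&(C[:,1]>-.6)&(C[:,1]<.45)&(C[:,2]<.6)]
    if n=="side": C=C[~((C[:,0]<.45)&(C[:,2]>.12))]
    i=((C[:,0]-.3)/.02).astype(int); j=((.45-C[:,1])/.03).astype(int)
    np.maximum.at(H,(i,j),C[:,2])
print("      "+" ".join(f"{100*(.435-.03*j):4.0f}" for j in range(35)))
for i in range(24): print(f"{.31+.02*i:.2f} "," ".join(f"{h*1000:4.0f}" for h in H[i,:35]))
from plant import kin
R=np.array([[0,-1,0],[-1,0,0],[0,0,-1.]])
for p in([.4918,-.298,.012],[.464,.1245,.022],[.43,-.2145,.015],[.463,.037,.027],[.634,.131,.064],[.465,.2125,.07],[.634,.131,.2],[.4,-.3,.2],[.634,.131,.25]): print(p,kin.solve_ik(p,R))
```

```text
44   40   38   34   32   29   26   22   20   16   14   11    8    4    2   -1   -4   -8  -11  -13  -16  -20  -22  -25  -28  -32  -34  -37  -40  -44  -46  -49  -52  -55  -58
0.31     0    0    0    0    0    0    0    0    0    0    0    0    0    0    0    0    0    0    0    0    0    0    0    0    0    0    0    0    0    0    0    0    0    0    0
0.33    13   11    0    0    0    0    3    0    0    3    0    2    0    2    1    0    0    3    0    0    0    0    3    0    0    0    0    0    0    0    0    0    0    0    1
0.35    35   35   10   13   11    8    6    6    7   13    8   11    6    8    7    9    9    6   22   30   28    8   14   15   15   12   11    5    6    6    7   10    8    7    8
0.37   282  281    7   13   11   10    7    8    8    8    8    7    6    7    7    6    7    7   21   28   29    9    6    6    9    7    5    6    7    7    8    8    6   13   22
0.39   325  323    8    8    6    6    9    7    6    7    7    9    7    8    7    8    8    8   20   27   27    6    7    7    8    7    4    8    6    4    9    9    6   19   23
0.41   340  339    5  
[... 3801 characters left out ...]
027] [-1.61570059e-01  6.97150991e-01  1.97984441e+00 -4.44089210e-16
  4.64597247e-01  1.40922627e+00]
[0.634, 0.131, 0.064] [ 3.14487551e-02  7.66592575e-01  1.49286714e+00 -4.44089210e-16
  8.82132940e-01  1.60224508e+00]
[0.465, 0.2125, 0.07] [ 2.09795051e-01  6.37958080e-01  1.84665743e+00 -4.44089210e-16
  6.56977144e-01  1.78059138e+00]
[0.634, 0.131, 0.2] [ 3.14487551e-02  5.91825194e-01  1.40409910e+00 -4.44089210e-16
  1.14566836e+00  1.60224508e+00]
[0.4, -0.3, 0.2] [-8.67366286e-01  4.05206347e-01  1.77547410e+00 -4.44089210e-16
  9.60912208e-01  7.03430041e-01]
[0.634, 0.131, 0.25] [ 3.14487551e-02  5.39696436e-01  1.35229402e+00 -4.44089210e-16
  1.24960220e+00  1.60224508e+00]
```

```bash
cat >> h.py <<'E'
from plant import bot,hand,kin,job
R=np.array([[0,-1,0],[-1,0,0],[0,0,-1.]])
def st(s): print(s,round(bot.read_clock(),2),np.round(bot.read_eef_pos(),4),"op",round(bot.read_opening(),3),"F",np.round(bot.read_force(),1))
def snap(n,tag):
    p,d=optics.snapshot(n); cv2.imwrite(f"pics/{tag}.png",p[:,:,::-1]); np.savez(tag+".npz",p=p,d=d); return p,d
E
python3 - <<'E'
from h import *
bot.movep([.38,-.36,.22],R); st("via")
bot.movep([.492,-.298,.13],R)
bot.move_l([.492,-.298,.011],v=.12); st("down")
hand.command_gripper(0.3,force=25); st("grip")
bot.move_l([.492,-.298,.05],v=.08); st("lift")
snap("side","s1")
im=np.load("s1.npz")['p'][150:300,230:400]; cv2.imwrite("pics/s1c.png",cv2.resize(im,None,fx=4,fy=4)[:,:,::-1])
E
```

```text
via 1.34 [ 0.3799 -0.3611  0.2202] op 0.997 F [-1.  -0.6 -0.4]
down 3.16 [ 0.4925 -0.2985  0.0117] op 0.999 F [ 0.7 -0.4  0.5]
grip 3.58 [ 0.4924 -0.2983  0.0119] op 0.605 F [-0.6  0.4  6.6]
lift 4.22 [ 0.4921 -0.2981  0.0504] op 0.606 F [0.3 0.3 0.4]
```

View pics/s1c.png

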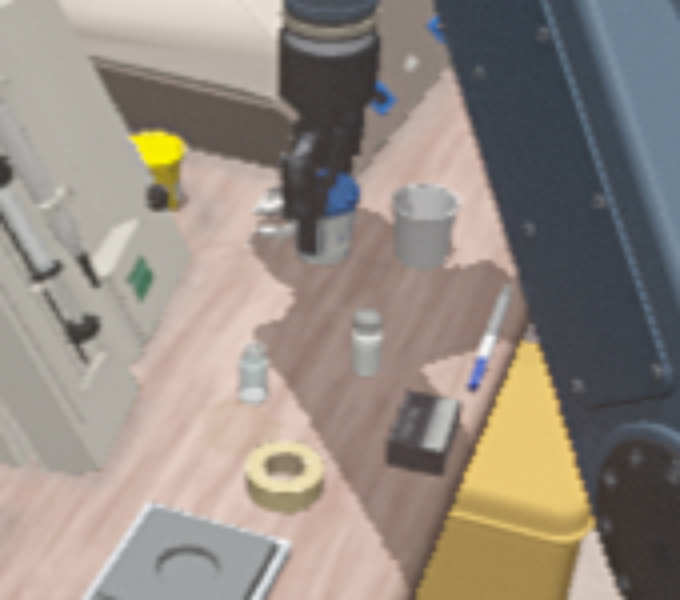

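Run:
```python
from h import *
bot.move_l([.49,-.298,.15],v=.2)
bot.movep([.43,-.1,.15],R)
bot.movep([.464,.1245,.10],R)
bot.move_l([.464,.1245,.035],v=.12); st("above")
bot.move_l([.464,.1245,.0225],v=.04); st("low")
hand.command_gripper(0.85); st("open")
bot.move_l([.464,.1245,.13],v=.15); st("up")
# vial
hand.command_gripper(0.5)
bot.movep([.43,-.10,.15],R)
snap("side","s2")
im=np.load("s2.npz")['p'][150:370,170:390]; cv2.imwrite("pics/s2c.png",cv2.resize(im,None,fx=2.7,fy=2.7)[:,:,::-1])
```

```text
above 7.38 [0.4645 0.1239 0.0353] op 0.605 F [-0.4 -0.5 -0.2]
low 7.84 [0.4639 0.1246 0.0224] op 0.604 F [ 0.2  0.1 -0.6]
open 8.18 [0.464  0.1245 0.0226] op 0.85 F [ 0.9  0.2 -0.1]
up 9.05 [0.4634 0.1245 0.1296] op 0.849 F [-0.1  0.5 -0.4]
```

View pics/s2c.png

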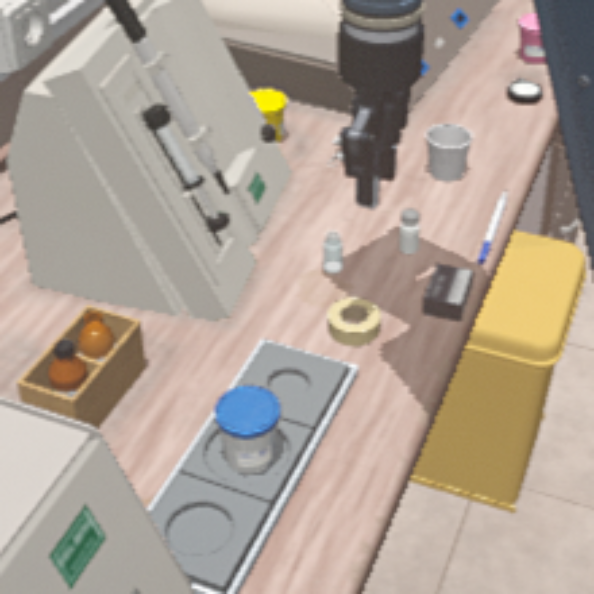

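The blue-lidded cup now stands centred in the widest recess (crop about 248,440), and the fingers came away clean. Next is the capped vial.

Run:
```python
from h import *
z=np.load("s2.npz"); C=cloud("side",z['d'])
m=(C[...,2]>.06)&(C[...,2]<.08)&(abs(C[...,0]-.464)<.05)&(abs(C[...,1]-.1245)<.05); q=C[m]; print("cup lid",(q.min(0)+q.max(0))/2,q.mean(0),np.ptp(q,axis=0))
bot.movep([.4297,-.2145,.10],R)
bot.move_l([.4297,-.2145,.016],v=.12); st("down")
hand.command_gripper(0.05,force=25); st("grip")
bot.move_l([.4297,-.2145,.06],v=.08); st("lift")
snap("side","s3")
im=np.load("s3.npz")['p'][150:300,230:400]; cv2.imwrite("pics/s3c.png",cv2.resize(im,None,fx=4,fy=4)[:,:,::-1])
```

```text
cup lid [0.46362145 0.12529384 0.06424707] [0.46361137 0.12663375 0.06428404] [0.05512855 0.05758686 0.00833095]
down 11.82 [ 0.4301 -0.2143  0.0166] op 0.496 F [0.1 0.5 0.7]
grip 12.14 [ 0.4302 -0.2148  0.0168] op 0.244 F [0.8 1.6 5.6]
lift 12.84 [ 0.4296 -0.2144  0.06  ] op 0.241 F [ 0.4  0.4 -1.1]
```

View pics/s3c.png

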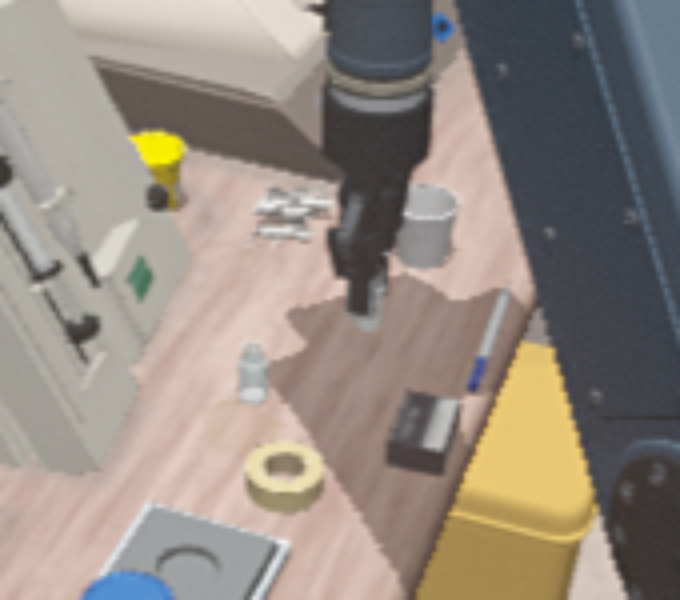

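Run:
```python
from h import *
bot.move_l([.43,-.2145,.15],v=.2)
bot.movep([.463,.037,.14],R)
bot.move_l([.463,.037,.045],v=.12); st("above")
bot.move_l([.463,.037,.0275],v=.04); st("low")
hand.command_gripper(0.45); st("open")
bot.move_l([.463,.037,.15],v=.15); st("up")
# bottle
bot.movep([.50,.131,.2],R)
bot.movep([.634,.131,.16],R); st("over bottle")
snap("side","s4")
im=np.load("s4.npz")['p'][150:370,170:390]; cv2.imwrite("pics/s4c.png",cv2.resize(im,None,fx=2.7,fy=2.7)[:,:,::-1])
```

```text
above 15.43 [0.4634 0.0366 0.0453] op 0.242 F [-0.6 -0.4 -0.4]
low 16.02 [0.4629 0.037  0.0273] op 0.241 F [-0.5 -0.6 -0.4]
open 16.34 [0.463  0.037  0.0276] op 0.452 F [ 0.3 -0.8  0.2]
up 17.31 [0.4624 0.0371 0.1495] op 0.451 F [ 0.5 -0.6  0.3]
over bottle 18.45 [0.6321 0.1297 0.158 ] op 0.455 F [0.2 0.3 0.6]
```

View pics/s4c.png

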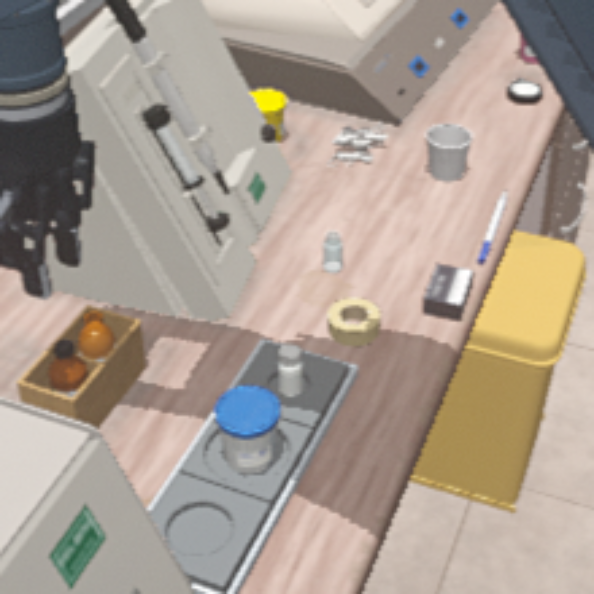

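The vial stands in the narrowest recess (crop about 290,372). The open bottle's neck is close to the finger line along y, so I'll turn the jaws to close along x for the bottle cap.

Run:
```python
from h import *
R2=np.array([[1,0,0],[0,-1,0],[0,0,-1.]])
for r in(R2,R2@np.diag([-1,-1,1])): print(np.round(kin.solve_ik([.634,.131,.16],r),2))
bot.movep([.6345,.131,.14],R2); hand.command_gripper(0.42)
bot.move_l([.6345,.131,.095],v=.1); st("near")
snap("side","s5")
im=np.load("s5.npz")['p'][200:320,130:260]; cv2.imwrite("pics/s5c.png",cv2.resize(im,None,fx=5,fy=5)[:,:,::-1])
p,d=snap("top","t5"); cv2.imwrite("pics/t5c.png",cv2.resize(p[140:220,140:260],None,fx=6,fy=6)[:,:,::-1])
```

```text
[ 0.03  0.64  1.44 -0.    1.06  0.03]Traceback (most recent call last):
  File "<stdin>", line 3, in <module>
    return _wrapfunc(a, 'round', decimals=decimals, out=out)
    return _wrapit(obj, method, *args, **kwds)
    result = getattr(arr, method)(*args, **kwds)
TypeError: unsupported operand type(s) for *: 'NoneType' and 'float'
```

```bash
echo 'R2=np.array([[1,0,0],[0,-1,0],[0,0,-1.]])'>>h.py
python3 - <<'E'
from h import *
bot.movep([.6345,.131,.14],R2); hand.command_gripper(0.42)
bot.move_l([.6345,.131,.095],v=.1); st("near")
snap("side","s5")
im=np.load("s5.npz")['p'][200:320,130:260]; cv2.imwrite("pics/s5c.png",cv2.resize(im,None,fx=5,fy=5)[:,:,::-1])
E
```

```text
near 20.72 [0.6347 0.131  0.0948] op 0.417 F [-0.   0.1 -0.5]
```

View pics/s5c.png

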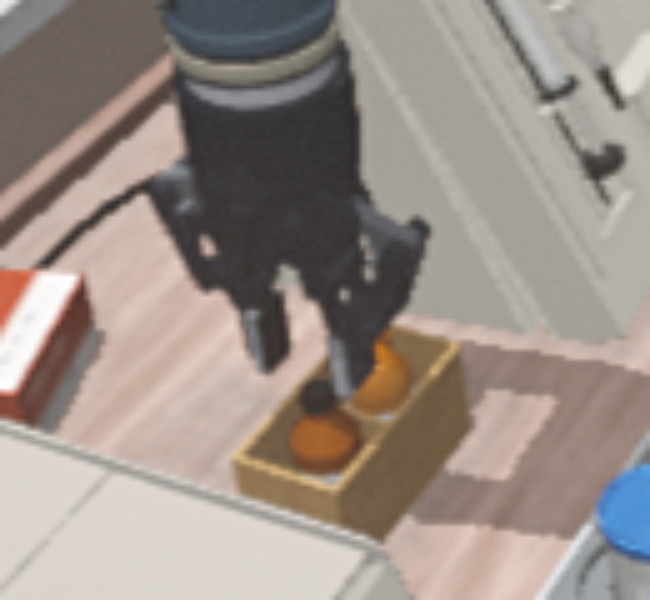

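Run:
```python
from h import *
print(proj("side",[.6347,.131,.1]),proj("side",[.6347,.131,.078]))
bot.move_l([.6345,.131,.066],v=.06); st("down")
hand.command_gripper(0.0,force=30); st("grip")
bot.move_l([.6345,.131,.10],v=.06); st("lift")
snap("side","s6")
im=np.load("s6.npz")['p'][200:320,130:260]; cv2.imwrite("pics/s6c.png",cv2.resize(im,None,fx=5,fy=5)[:,:,::-1])
```

```text
[192.53642934 272.22974723] [193.72120305 279.27142562]
down 21.4 [0.6344 0.131  0.0656] op 0.422 F [ 0.3  0.2 -0.1]
grip 21.73 [0.6348 0.131  0.0664] op 0.139 F [0.2 0.4 0.1]
lift 22.44 [0.6344 0.131  0.1002] op 0.141 F [-0.3  0.4 -0.7]
```

View pics/s6c.png

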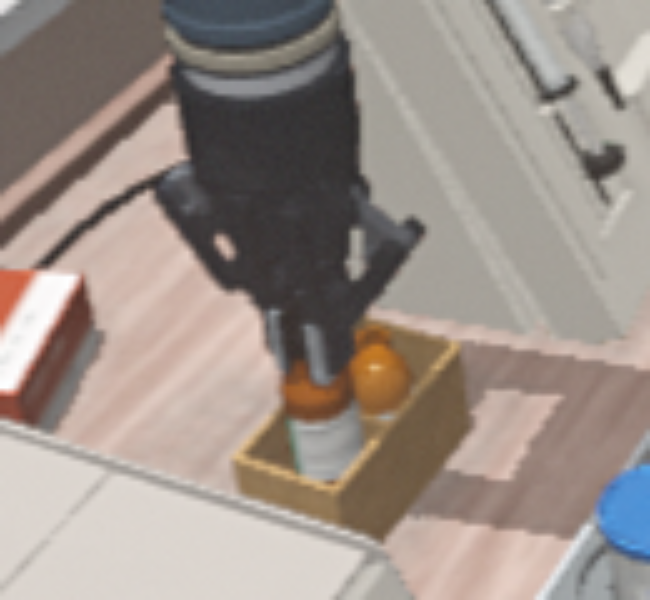

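Run:
```python
from h import *
bot.move_l([.6345,.131,.18],v=.12)
bot.move_l([.465,.2125,.18],v=.15)
bot.move_l([.465,.2125,.095],v=.1); st("above")
p,d=snap("side","s7"); cv2.imwrite("pics/s7c.png",cv2.resize(p[200:380,170:320],None,fx=3.3,fy=3.3)[:,:,::-1])
```

```text
above 25.71 [0.4655 0.2126 0.0954] op 0.139 F [ 0.3  0.3 -0. ]
```

View pics/s7c.png

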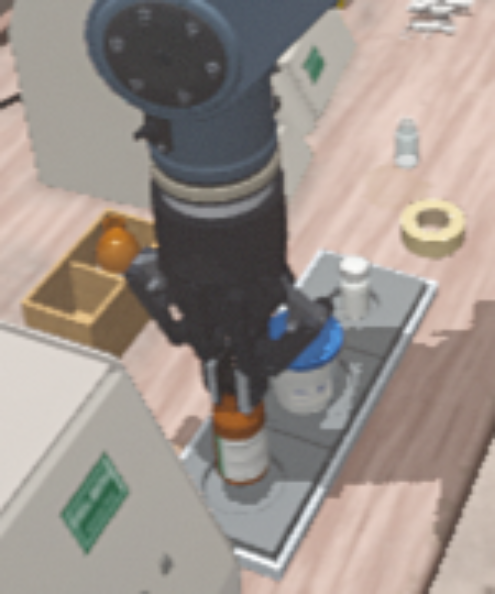

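Run:
```python
from h import *
bot.move_l([.465,.2125,.0745],v=.04); st("low")
bot.move_l([.465,.2125,.073],v=.02); st("low2")
hand.command_gripper(0.42); st("open")
bot.move_l([.465,.2125,.15],v=.1); st("up")
bot.movep([.43,.0,.25],R); bot.movep([.38,-.36,.25],R)
p,d=snap("side","s8"); cv2.imwrite("pics/s8c.png",cv2.resize(p[150:370,170:390],None,fx=2.7,fy=2.7)[:,:,::-1])
C=cloud("side",d)
p2,d2=snap("top","t8"); C2=cloud("top",d2); cv2.imwrite("pics/t8c.png",cv2.resize(p2[155:275,140:440],None,fx=2.66,fy=2.66)[:,:,::-1])
for nm,c in(("side",C),("top",C2)):
  for k,x,y,z0,z1 in(("cup",.464,.1245,.06,.08),("vial",.463,.037,.048,.07),("bottle cap",.465,.2125,.085,.105),("bottle body",.465,.2125,.03,.065)):
    m=(c[...,2]>z0)&(c[...,2]<z1)&(abs(c[...,0]-x)<.04)&(abs(c[...,1]-y)<.04); q=c[m]
    if len(q): print(nm,k,len(q),np.round((q.min(0)+q.max(0))/2,4),np.round(q.mean(0),4),np.round(np.ptp(q,axis=0),3), np.round(q.max(0)[2],4))
```

```text
low 26.42 [0.4649 0.2125 0.0743] op 0.141 F [-0.1  0.2 -0.3]
low2 26.67 [0.4653 0.2126 0.0733] op 0.136 F [-0.5 -0.3  2.1]
open 27.02 [0.4649 0.2125 0.073 ] op 0.419 F [-0.3 -0.9 -0.4]
up 27.94 [0.4645 0.2124 0.1496] op 0.42 F [-0.6  0.  -0.3]
side cup 378 [0.4639 0.1258 0.0643] [0.4637 0.1268 0.0643] [0.053 0.055 0.009] 0.0686
side vial 55 [0.4618 0.0406 0.0542] [0.4614 0.0416 0.0553] [0.019 0.02  0.011] 0.0598
side bottle cap 61 [0.4656 0.2147 0.0902] [0.4646 0.2167 0.0915] [0.016 0.016 0.01 ] 0.0953
side bottle body 192 [0.4652 0.2176 0.0475] [0.459  0.2256 0.0484] [0.035 0.033 0.035] 0.065
top vial 28 [0.4611 0.0359 0.0575] [0.4607 0.0364 0.0576] [0.019 0.017 0.018] 0.0666
top bottle cap 7 [0.4688 0.2153 0.094 ] [0.4692 0.2155 0.0945] [0.008 0.012 0.008] 0.0978
```

View pics/s8c.png

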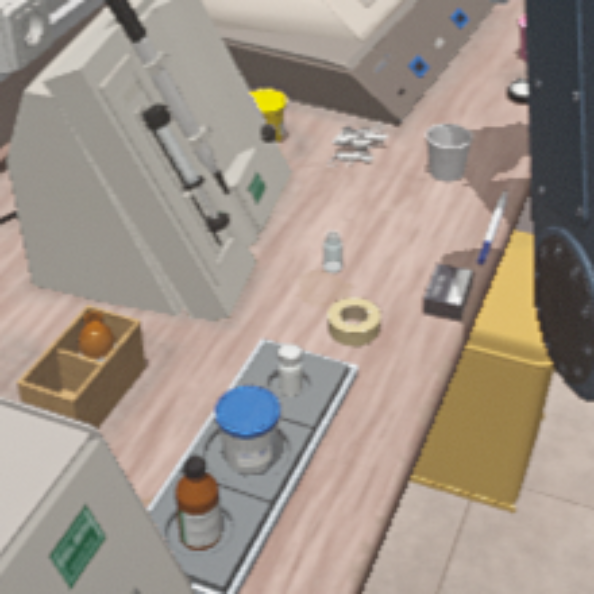

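View pics/t8c.png

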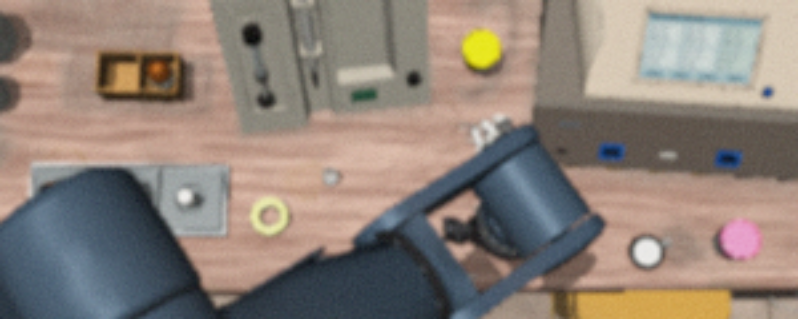

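The lidded cup, capped vial and capped bottle stand upright in their own recesses (crop about 248,440; 290,370; 200,505). The open cup, open vial and open bottle are where they were.

Run:
```python
from h import *
st("end"); job.finish_job()
```

```text
end 30.43 [ 0.3806 -0.3585  0.25  ] op 0.421 F [-0.4 -0.3  0.1]
the job is handed in; nothing more can be done
```

I set the lidded cup, the capped vial and the capped bottle into the widest, narrowest and middle recesses, let go, and moved the arm clear. The job was handed in at about 30 s of the 83 s allowed; no verdict is reported.

- **Placement:** In the last pictures all three stand upright. The side camera puts them about 1 mm (cup), 4 mm (vial) and 2 mm (bottle) from my estimates of their recess centres.
- **Height:** Their tops are at about 69, 60 and 95 mm, against the expected 68, 58 and 95 mm, so they sit on the recess floors.
- **Open containers:** The side picture shows the open cup, open vial and open bottle where they started. I judged this by eye and did not measure it.
- **Limits of the last checks:** The arm hid the cup from the top camera, so its final position rests on the side view. The two cameras differed by about 5 mm on the vial's y position (0.036 against 0.041 m). That is still well within the 12 mm tolerance.

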